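Pack the valve-ball carrier at the spare-parts counter

TASK

Pack the valve balls for dispatch: clear the yellow-handled scraper off the white carrier and slide it blade first, fully home, into the free channel of the green tool rack, put every steel ball from the blue tray into a well of the carrier, one per well, and drop every brass ball, which does not belong to this order, into the orange reject basket. The number of balls varies, something may get knocked aside while you work, and the can and the carton standing about are to be left alone.

Things in the scene. Friction and masses are not known exactly. Their poses are not given: they have to be found in the camera images.
- tray: fixed shallow blue sorting tray, 160 (x) x 230 (y) mm outside, floor 3 mm thick, lip all round 4 mm thick whose top is 10 mm above the table; origin at the centre of its underside. The valve balls stand in it.
- carrier: fixed white carrier plate with six square wells, 108 (x) x 156 (y) x 16 mm tall; origin at the centre of its underside. Wells are 41 mm square and 9 mm deep in 2 rows (48 mm apart in x) of 3 (48 mm apart in y). A ball in a well stands with its centre 3.5 mm above the plate's top face (7 mm if it lies on its round side).
- carrier_hole0 (a point): centre of the mouth of well 0 of the carrier, on the plate's top face (16 mm above the table); axes as the carrier's
- carrier_hole1 (a point): centre of the mouth of well 1 of the carrier, on the plate's top face (16 mm above the table); axes as the carrier's
- carrier_hole2 (a point): centre of the mouth of well 2 of the carrier, on the plate's top face (16 mm above the table); axes as the carrier's
- carrier_hole3 (a point): centre of the mouth of well 3 of the carrier, on the plate's top face (16 mm above the table); axes as the carrier's
- carrier_hole4 (a point): centre of the mouth of well 4 of the carrier, on the plate's top face (16 mm above the table); axes as the carrier's
- carrier_hole5 (a point): centre of the mouth of well 5 of the carrier, on the plate's top face (16 mm above the table); axes as the carrier's
- basket_in (a point): centre of the inner floor of the fixed orange slatted reject basket, which is 110 (x) x 140 (y) x 60 mm tall outside, walls 4 mm, open on top; axes along its sides
- slot (a point): mouth of the free channel of the fixed green tool rack (90 mm deep, 23 mm tall): middle of its width, on its floor, 6 mm above the table. x points into the channel (end stop 90 mm in), z up. Side walls 60 mm apart; 12 mm high gap under lips from both sides that leave 32 mm open above. The next channel, 75 mm to +y, holds a fixed red scraper.
- scraper: loose yellow-handled scraper, 160 g, starts flat across the carrier. Origin on its underside, x to the blade's tip, z up. Blade 50 mm wide, 4 thick (z 0-4), x 5 to 85; handle 22 wide (y), 20 tall (z 0-20), x -87 to 5; 30 wide, 12 tall collar at x 1-23. Balance near x = 20. Grip across the handle, e.g. x = -28. Fully home, the handle's end meets the rack's front face.
- blade_tip (a point): middle of the scraper blade's tip edge, mid thickness (x = 85, z = 2 mm in the scraper's frame)
- steel1: steel (silver) valve ball: a ball of 32 mm diameter with two parallel flats (20 mm across, each with a dark bore mark) cut 12.5 mm either side of its centre, so 25 mm tall when it stands on a flat; about 80 g. Origin at the ball's centre, z through the flats. Starts standing on a flat on the floor of the blue tray. Absent in some starts.
- steel2: steel (silver) valve ball: a ball of 32 mm diameter with two parallel flats (20 mm across, each with a dark bore mark) cut 12.5 mm either side of its centre, so 25 mm tall when it stands on a flat; about 80 g. Origin at the ball's centre, z through the flats. Starts standing on a flat on the floor of the blue tray. Absent in some starts.
- steel3: steel (silver) valve ball: a ball of 32 mm diameter with two parallel flats (20 mm across, each with a dark bore mark) cut 12.5 mm either side of its centre, so 25 mm tall when it stands on a flat; about 80 g. Origin at the ball's centre, z through the flats. Starts standing on a flat on the floor of the blue tray. Absent in some starts.
- steel4: steel (silver) valve ball: a ball of 32 mm diameter with two parallel flats (20 mm across, each with a dark bore mark) cut 12.5 mm either side of its centre, so 25 mm tall when it stands on a flat; about 80 g. Origin at the ball's centre, z through the flats. Starts standing on a flat on the floor of the blue tray. Absent in some starts.
- steel5: steel (silver) valve ball: a ball of 32 mm diameter with two parallel flats (20 mm across, each with a dark bore mark) cut 12.5 mm either side of its centre, so 25 mm tall when it stands on a flat; about 80 g. Origin at the ball's centre, z through the flats. Starts standing on a flat on the floor of the blue tray. Absent in some starts.
- steel6: steel (silver) valve ball: a ball of 32 mm diameter with two parallel flats (20 mm across, each with a dark bore mark) cut 12.5 mm either side of its centre, so 25 mm tall when it stands on a flat; about 80 g. Origin at the ball's centre, z through the flats. Starts standing on a flat on the floor of the blue tray. Absent in some starts.
- brass1: brass (yellow) valve ball: a ball of 32 mm diameter with two parallel flats (20 mm across, each with a dark bore mark) cut 12.5 mm either side of its centre, so 25 mm tall when it stands on a flat; about 80 g. Origin at the ball's centre, z through the flats. Starts standing on a flat on the floor of the blue tray. Absent in some starts.
- brass2: brass (yellow) valve ball: a ball of 32 mm diameter with two parallel flats (20 mm across, each with a dark bore mark) cut 12.5 mm either side of its centre, so 25 mm tall when it stands on a flat; about 80 g. Origin at the ball's centre, z through the flats. Starts standing on a flat on the floor of the blue tray. Absent in some starts.
- brass3: brass (yellow) valve ball: a ball of 32 mm diameter with two parallel flats (20 mm across, each with a dark bore mark) cut 12.5 mm either side of its centre, so 25 mm tall when it stands on a flat; about 80 g. Origin at the ball's centre, z through the flats. Starts standing on a flat on the floor of the blue tray. Absent in some starts.
- can: bystander: red can, 52 mm across, 85 mm tall, origin under its centre
- carton: bystander: cardboard carton, 90 x 70 x 60 mm, origin under its centre

How it is judged:
By the outcome, as a careful person would: the job done as asked, in the order asked, and still so for the second after the job is handed in, with the robot touching nothing.
Of steel1, steel2, steel3, steel4, steel5, steel6 only 5 to 6 are there at a start; the rules pass over those that are not, and their reading is None.
Of brass1, brass2, brass3 only 2 to 3 are there at a start; the rules pass over those that are not, and their reading is None.
At some moment in a run one of scraper, steel1, steel2, steel3, steel4, steel5, steel6, brass1, brass2, brass3 may be knocked a few centimetres aside while the robot is not near it.
Once in a run the grip may slacken for a moment while it holds something.
It also fails if it takes over 200 s, if anything falls off the work surface, if the arm or the gripper's body presses on something with over 40 N, if the wrist force passes 120 N, or if a joint passes its speed limit or range.

ROBOT

A 6-joint arm with a two-finger parallel gripper is mounted at the origin on the work surface. World frame = base frame: x ahead of the robot, y to its left, z up, the work surface at z = 0. Lengths are in m, angles in degrees, forces in N, time in s.
With the tool pointing down it reaches from about 0.35 to 0.875 m from the base axis. Payload 4.2 kg.
Tool frame: the origin (TCP) lies on the centre line of the jaws, within the pads' length; the fingertips stand r.tip_extent ahead of it and the grasp point (between the pads) lies 11 mm behind it (r.tip_extent is the distance from the TCP to the fingertips, in m); z points along the fingers, y is the line along which they close (so a half turn about z gives the same grasp; the last joint's range is limited). The gripper opens to 87 mm and grips with 3 to 60 N. Pads are 19 mm wide; open, the fingers measure 117 mm over their backs; the gripper's body (75 mm by 190 mm) begins 51 mm behind the grasp point.
Start: joints at [83.915, 22.042, 0.453, 0, -68.411, -14.817], TCP at [0.223, 0.584, 0.231] pointing down, gripper open.
Joint ranges: [-179.83, 179.83], [-69.29, 118.12], [-61.27, 80.66], [-181.25, 117.63], [-171.15, -9.14], [-177.46, 177.46]. Speed limits (degrees/s): [159.86, 159.86, 180, 180, 180, 180].

INTERFACE

Orientations are given as a 3x3 rotation matrix whose columns are the frame's x, y, z axes.
In Python, from station import r gives the robot as it stands.
- The arm moves only by the shell command python3 -m jog 'ROWS'. ROWS is text: rows parted by semicolons, each of 5 numbers parted by spaces: the opening, from 0 (shut) to 1 (fully open), then the shift along the world's x, y, z in mm, then the turn about the world's z in degrees. In form: hand dx dy dz roll; .... A call has 1 to 5 rows; each row shifts and turns the commanded pose from where the row before left it; what a row does not reach is not made up. A row lasts 1/8 s, in which the tool goes at most 62.5 mm and 10.7 degrees, less where a joint would pass 70% of its speed; a pose out of reach is approached as far as the arm can. A call is refused whole if a number of a shift passes 62.5 or a number of a turn 10.7, either way. A call with a gripper value outside its range is refused whole. The fingers move at their own pace and stop on an object; the grip force is fixed at half the most. Time passes only in rows, so rows that do not move let the fingers close. It gives the time, the measured TCP pose, the force, the opening and the grip force at its end, in the units of the state.
- r.sense(): the state, without advancing time (a new reading comes with each control period).
- r.capture(name): name is "side" or "top"; returns a dict with "pixels" (400x640x3 uint8, red, green, blue), "fovy" (degrees; the focal length in pixels is half the picture's height over the tangent of half this angle, whatever the lens; pixels are square), "cx", "cy" (the principal point, pixels), "k1" (the pictures are not rectified: a ray, as slopes to the right and down, at radius r is drawn at 1 + k1 r^2 times it, then the intrinsics apply), "origin" and "orientation" of the camera in the world. Camera axes: x right, y down, z forward; pixel columns grow to the right and rows downward; lengths in m; the calibration is good to about 2 mm. A picture is of the moment at which its call begins. There is no depth.
- r.finish_job(): hands the job in; it is judged then, once.
The state is a dict: "time_s": time; "joints": joint angles; "joint_velocities": joint speeds; "effort": joint torques, N m; "tcp_pos": TCP position; "ee_rot": TCP orientation; "wrist_force": force on the tool from outside, world axes, zero at the start; "moment": the same for the moment, N m; "gripper_width": opening from 0.0 (shut) to 1.0 (fully open); "gripper_force": force on a finger pad.
Only numpy, scipy, OpenCV 4.12 (cv2) and the standard library are available. Lean on these libraries where they do the work, as an engineer would, in place of code of your own. Each camera call takes 0.05 s, during which the arm holds its last target. There are 200 camera calls.

## Working session

There is one attempt and no reset: what is moved stays moved. The work goes in short steps, Python scripts to look and compute and a shell command to move; the robot and the scene stay as the last step left them, time stands still between calls to the robot, and variables do not carry over. Pictures are saved under pics/ and viewed, at most 14 in all, crops included, and the job is handed in when it is done.

```bash
mkdir -p pics
cat > h.py <<'E'
import numpy as np, cv2
from station import r
def cap(n,f=None):
    c=r.capture(n)
    if f: cv2.imwrite('pics/'+f,c['pixels'][:,:,::-1])
    return c
def K(c):
    f=200/np.tan(np.radians(c['fovy']/2)); return np.array([[f,0,c['cx']],[0,f,c['cy']],[0,0,1.]])
def p2w(c,uv,z):
    # pixel -> world point at height z
    uv=np.array(uv,float).reshape(-1,2); k=K(c)
    d=(uv-[k[0,2],k[1,2]])/k[0,0]; s=d.copy()
    for _ in range(30): s=d/(1+c['k1']*(s**2).sum(1,keepdims=True))
    v=np.c_[s,np.ones(len(s))]@np.array(c['orientation']).T; o=np.array(c['origin'])
    return o+v*((z-o[2])/v[:,2:3])
def w2p(c,P):
    P=np.array(P,float).reshape(-1,3); q=(P-c['origin'])@np.array(c['orientation'])
    s=q[:,:2]/q[:,2:]; s=s*(1+c['k1']*(s**2).sum(1,keepdims=True)); k=K(c)
    return s*k[0,0]+[k[0,2],k[1,2]]
E
python3 - <<'E'
from h import *
np.set_printoptions(precision=4,suppress=True)
for n in('top','side'):
    c=cap(n,n+'0.png'); print({k:v for k,v in c.items() if k!='pixels'})
s=r.sense();print(r.tip_extent,s['tcp_pos'],s['ee_rot'],s['gripper_width'],s['time_s'])
E
```

```text
{'fovy': 43.93293737108135, 'cx': 314.8737781408965, 'cy': 200.70973924292315, 'k1': -0.011665436280528825, 'origin': array([ 0.4392, -0.0716,  1.2085]), 'orientation': array([[-0.017 , -0.9949,  0.0991],
       [-0.9999,  0.0166, -0.0042],
       [ 0.0025, -0.0991, -0.9951]])}
{'fovy': 55.52759477581437, 'cx': 317.0558127796991, 'cy': 200.13525919511548, 'k1': -0.007622919661366086, 'origin': array([0.0277, 0.5769, 0.5247]), 'orientation': array([[-0.752 , -0.3399,  0.5648],
       [-0.6591,  0.3729, -0.6531],
       [ 0.0114, -0.8634, -0.5044]])}
0.008 [0.2228 0.5834 0.2296] [[ 0.9341 -0.3569 -0.0006]
 [-0.3569 -0.9341 -0.0019]
 [ 0.0001  0.0019 -1.    ]] 1.0018942459346996 0.1
```

View pics/top0.png

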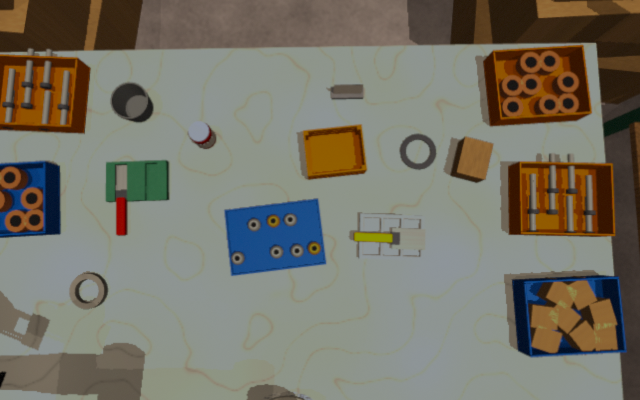

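View pics/side0.png

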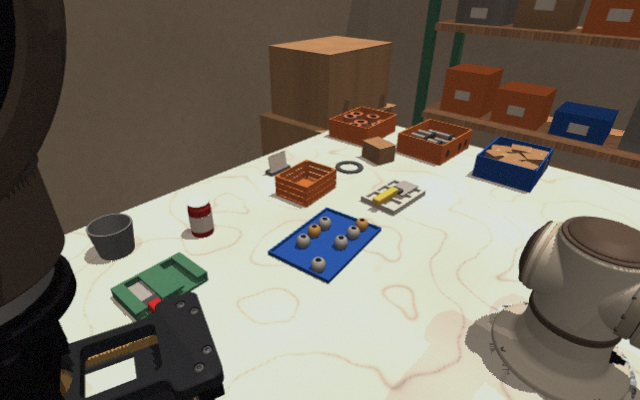

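The top view shows 5 steel balls, at (254,225), (290,219), (237,258), (276,252) and (297,251). There are 2 brass balls at (273,221) and (314,248). The scraper lies at (352–425,237) with its blade to the right (-y). The rack's free channel is at (157,180), with its mouth towards -x. The basket is at (335,152).

```bash
cat > m.py <<'E'
from h import *
np.set_printoptions(precision=1,suppress=True)
def comps(m,amin=15):
    n,l,s,ce=cv2.connectedComponentsWithStats(m.astype(np.uint8))
    return [(s[i],ce[i],l==i) for i in range(1,n) if s[i,4]>=amin]
def rect(c,m,z):
    pts=np.argwhere(m)[:,::-1].astype(float)
    w=p2w(c,pts,z)[:,:2]*1000
    return cv2.minAreaRect(w.astype(np.float32))
def masks(c):
    h=cv2.cvtColor(c['pixels'],cv2.COLOR_RGB2HSV).astype(int); H,S,V=h[...,0],h[...,1],h[...,2]
    w=np.zeros(H.shape,bool); w[110:300,95:440]=1
    return dict(blue=w&(H>100)&(H<125)&(S>150),green=w&(H>60)&(H<95)&(S>100),
      yellow=w&(H>22)&(H<34)&(S>170)&(V>90),orange=w&(H>8)&(H<24)&(S>170))
def balls(c,z=0.0155):
    M=masks(c); b=max(comps(M['blue']),key=lambda t:t[0][4])[2]
    hull=cv2.convexHull(np.argwhere(b)[:,::-1].astype(np.int32)); f=np.zeros(b.shape,np.uint8); cv2.fillConvexPoly(f,hull,1)
    out=[]
    for s,ce,m in comps((cv2.erode(f,np.ones((5,5)))>0)&~M['blue'],25):
        px=c['pixels'][m].astype(float); px=px[px.sum(1)>150]; out.append((ce,s[4],p2w(c,ce,z)[0]*1000,np.median(px[:,0]/(px[:,2]+1)) if len(px) else 0))
    return out
E
python3 - <<'E'
from m import *
c=cap('top'); M=masks(c)
for k,z in(('blue',.01),('green',.023+.0),('yellow',.036),('orange',.06)):
    for s,ce,m in comps(M[k],40): print(k,s,ce,rect(c,m,z))
for b in balls(c): print(*b)
a=c['pixels'][:,:,::-1]
a1=cv2.resize(a[195:280,220:435],None,fx=3.7,fy=3.7,interpolation=cv2.INTER_CUBIC)
a2=cv2.resize(a[115:215,95:215],None,fx=2.6,fy=2.6,interpolation=cv2.INTER_CUBIC)
a3=cv2.resize(a[115:190,290:380],None,fx=2.6,fy=2.6,interpolation=cv2.INTER_CUBIC)
o=np.zeros((a1.shape[0]+260,a1.shape[1],3),np.uint8); o[:a1.shape[0]]=a1; o[a1.shape[0]:a1.shape[0]+a2.shape[0],:a2.shape[1]]=a2; o[a1.shape[0]:a1.shape[0]+a3.shape[0],400:400+a3.shape[1]]=a3
print(o.shape,a1.shape); cv2.imwrite('pics/c1.png',o)
E
```

```text
blue [ 225  199  101   76 5076] [274.  236.4] ((473.3274230957031, 22.116104125976562), (156.9421844482422, 226.27731323242188), 6.109245300292969)
green [ 106  161   62   40 1891] [140.7 180.5] ((613.2328491210938, 353.1213073730469), (93.95037841796875, 147.55149841308594), 0.8973199725151062)
yellow [354 232  39  11 334] [373.1 236.9] ((467.580322265625, -212.14732360839844), (90.05300903320312, 21.345890045166016), 87.17805480957031)
yellow [310 244   9   9  43] [313.8 247.7] ((444.0711669921875, -72.51898956298828), (18.838876724243164, 18.75221824645996), 89.02993774414062)
orange [ 303  125   63   54 2810] [334.3 151.4] ((669.5074462890625, -124.16954803466797), (114.67313385009766, 137.96359252929688), 5.279937744140625)
orange [268 216  11  11  54] [273.2 221. ] ((507.87982177734375, 21.47834587097168), (23.253000259399414, 23.200300216674805), 89.04133605957031)
orange [309 243  11  11  48] [314.1 248.1] ((443.9750671386719, -72.49943542480469), (23.070999145507812, 22.960601806640625), 89.02957153320312)
[290.  219.4] 143 [513.7 -16.   15.5] 1.125
[273.1 220.7] 152 [511.3  24.8  15.5] 3.6296296296296298
[253.6 224.5] 149 [502.9  71.7  15.5] 1.1325915908532087
[313.9 247.8] 152 [444.5 -72.2  15.5] 3.7222222222222223
[276.3 251.6] 150 [437.1  17.8  15.5] 1.1111111111111112
[296.7 250.4] 149 [439.2 -31.   15.5] 1.1025641025641026
[237.6 257.8] 144 [423.8 110.4  15.5] 1.1369891576313595
(574, 796, 3) (314, 796, 3)
```

View pics/c1.png

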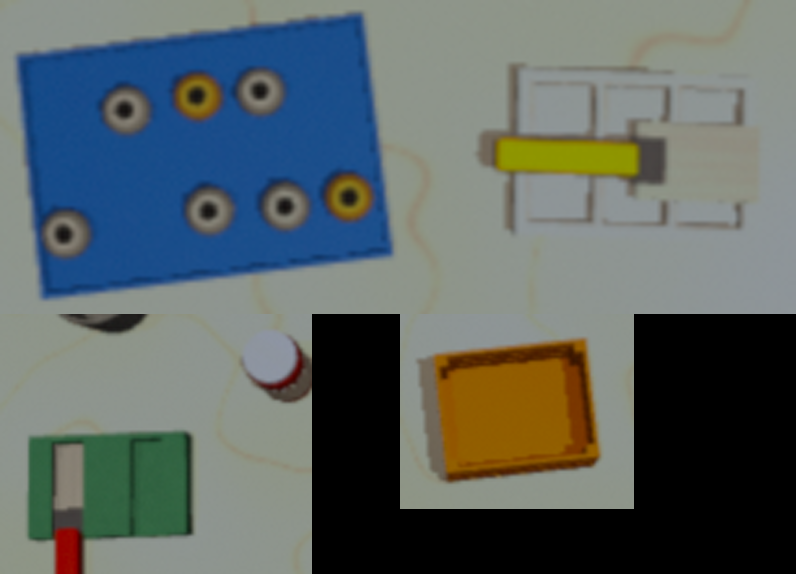

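The zoomed crop confirms 5 steel and 2 brass balls. It also shows the scraper's yellow handle on the left with the blade to the right, and the rack's free channel on its -y side. Next I'll make a metric orthophoto of the rack at its top height to get the channel axis.

```bash
cat >> m.py <<'E'
def ortho(c,x0,x1,y0,y1,z,s=3):
    # image: rows = x from x1 down to x0, cols = y from y1 down to y0 ; mm, s px/mm
    X,Y=np.meshgrid(np.arange(x1,x0,-1/s),np.arange(y1,y0,-1/s),indexing='ij')
    uv=w2p(c,np.stack([X/1000,Y/1000,np.full(X.shape,z)],-1)).reshape(X.shape+(2,)).astype(np.float32)
    return cv2.remap(c['pixels'],uv[...,0],uv[...,1],cv2.INTER_CUBIC)[:,:,::-1]
def grid(o,x1,y1,s,step=10):
    o=np.clip(o.astype(float)*1.6,0,255).astype(np.uint8)
    for k in range(0,o.shape[0],step*s): cv2.putText(o,str(int(x1-k/s)),(0,k+4),0,.35,(0,0,255)); cv2.line(o,(24,k),(30,k),(0,0,255))
    for k in range(0,o.shape[1],step*s): cv2.putText(o,str(int(y1-k/s)),(k-8,10),0,.35,(0,0,255)); cv2.line(o,(k,12),(k,18),(0,0,255))
    return o
E
python3 - <<'E'
from m import *
c=cap('top'); o=ortho(c,500,680,250,450,.023)
cv2.imwrite('pics/rack.png',grid(o,680,450,3))
# red handle and red channel edges
for xx in(585,600,620,640): 
    row=(680-xx)*3; g=o[row-6:row+7].astype(float).mean(0).mean(1); d=np.diff(cv2.GaussianBlur(g[None],(1,9) if 0 else (9,1),2)[0])
    i=[k for k in range(2,len(d)-2) if abs(d[k])>1.0 and abs(d[k])==abs(d[k-2:k+3]).max()]
    print(xx,[(round(450-(k+.5)/3,1),round(d[k],1)) for k in i])
h=cv2.cvtColor(c['pixels'],cv2.COLOR_RGB2HSV); m=((h[...,0]<6)|(h[...,0]>174))&(h[...,1]>150); m[:, :100]=0; m[:,150:]=0; m[:180]=0;m[250:]=0
print(rect(c,m,.026))
E
```

```text
585 [(427.8, np.float64(-5.5)), (406.2, np.float64(-2.5)), (402.8, np.float64(2.0)), (334.2, np.float64(-1.8)), (330.2, np.float64(1.3)), (280.8, np.float64(-3.8)), (276.2, np.float64(7.2))]
600 [(428.2, np.float64(-5.5)), (403.5, np.float64(5.0)), (376.8, np.float64(-4.2)), (334.2, np.float64(-1.8)), (329.8, np.float64(1.2)), (281.2, np.float64(-3.6)), (276.8, np.float64(6.9))]
620 [(428.2, np.float64(-6.7)), (407.2, np.float64(-2.1)), (403.2, np.float64(5.2)), (377.2, np.float64(-4.1)), (334.5, np.float64(-2.4)), (329.2, np.float64(1.8)), (281.5, np.float64(-3.6)), (276.8, np.float64(6.9))]
640 [(428.8, np.float64(-6.7)), (407.5, np.float64(-2.5)), (403.5, np.float64(5.5)), (377.8, np.float64(-4.1)), (334.8, np.float64(-2.4)), (329.8, np.float64(1.9)), (281.8, np.float64(-3.3)), (277.2, np.float64(6.9))]
((529.23828125, 388.8855285644531), (89.26493835449219, 21.639787673950195), 1.2043863534927368)
```

View pics/rack.png

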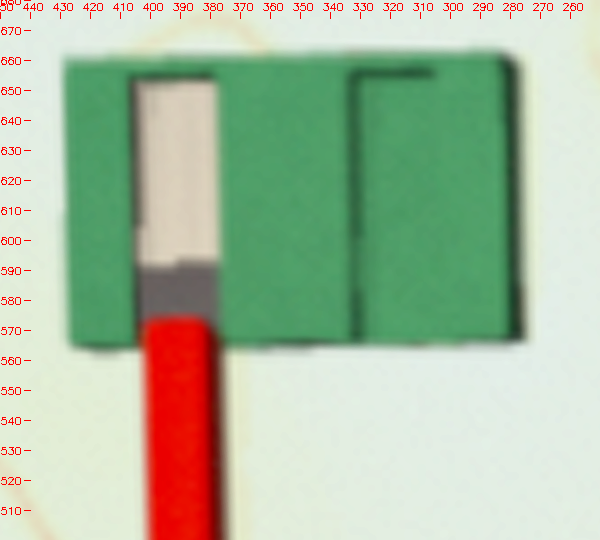

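```bash
python3 -m jog '0.7 50 -55 0 -10.6;0.7 50 -55 0 -10.6;0.7 50 -55 0 -10.6;0.7 50 -55 0 -10.6;0.7 30 -55 0 -10.6' | tail -5; ls
```

```text
tcp_pos: [0.4224, 0.3425, 0.2303]
ee_rot: [[0.271, -0.962, 0.0], [-0.962, -0.271, -0.0], [0.0, -0.0, -1.0]]
wrist_force: [1.1, 0.3, 0.7]
gripper_width: 0.704
gripper_force: 0.0
h.py
m.py
pics
```

The orthophoto shows the free channel's opening between y≈334 and y≈302. Its axis is y≈318 at x=600, heading about +1°, with the mouth at x≈566. I'll go to the scraper handle now.

```bash
python3 -m jog '0.7 9 -57 0 0;0.7 9 -57 0 0;0.7 9 -57 0 0;0.7 9 -57 0 0;0.7 9 -57 0 0'|head -2;python3 -m jog '0.7 0 -57 -20 -6;0.7 0 -57 -20 -6;0.7 0 -57 -20 -6.5;0.7 0 -57 -20 0;0.7 0 -57 -20 0';python3 -m jog '0.7 0 0 0 0;0.7 0 0 0 0'
python3 - <<'E'
from m import *
c=cap('top');M=masks(c)
for s,ce,m in comps(M['yellow'],100): print(rect(c,m,.036))
E
```

```text
time_s: 1.45
tcp_pos: [0.4659, 0.0572, 0.2307]
time_s: 2.08
tcp_pos: [0.4659, -0.2279, 0.1301]
ee_rot: [[-0.042, -0.999, 0.001], [-0.999, 0.042, -0.0], [0.0, -0.001, -1.0]]
wrist_force: [0.9, -0.0, 0.4]
gripper_width: 0.698
gripper_force: 0.0
time_s: 2.33
tcp_pos: [0.4659, -0.2261, 0.1305]
ee_rot: [[-0.043, -0.999, -0.0], [-0.999, 0.043, 0.0], [-0.0, 0.0, -1.0]]
wrist_force: [-0.2, 0.1, 0.8]
gripper_width: 0.699
gripper_force: 0.0
```

```bash
python3 -m jog '0.7 1 0 -50 0;0.6 0 -1 -40 0;0.6 0 0 -13 0;0.6 0 0 0 0;0 0 0 0 0';python3 -m jog '0 0 0 0 0;0 0 0 0 0;0 0 0 0 0;0 0 0 0 0'; python3 -m jog '0 0 0 10 0;0 0 0 20 0;0 0 0 30 0;0 0 0 20 0;0 0 0 0 0'
```

```text
time_s: 3.0
tcp_pos: [0.4686, -0.2269, 0.0293]
ee_rot: [[-0.041, -0.999, 0.003], [-0.999, 0.041, -0.001], [0.001, -0.004, -1.0]]
wrist_force: [-0.1, 0.3, -0.4]
gripper_width: 0.546
gripper_force: 0.0
time_s: 3.5
tcp_pos: [0.4672, -0.2271, 0.028]
ee_rot: [[-0.042, -0.999, 0.001], [-0.999, 0.042, -0.0], [0.0, -0.001, -1.0]]
wrist_force: [-0.9, 1.4, 4.0]
gripper_width: 0.252
gripper_force: 30.0
time_s: 4.12
tcp_pos: [0.468, -0.2271, 0.1091]
ee_rot: [[-0.042, -0.999, 0.004], [-0.999, 0.042, -0.001], [0.0, -0.004, -1.0]]
wrist_force: [-0.1, -0.6, -2.0]
gripper_width: 0.247
gripper_force: 29.9
```

Run:
```python
from m import *
c=cap('top','g1.png'); d=cap('side')
a=cv2.resize(c['pixels'][190:290,330:450,::-1],None,fx=4,fy=4,interpolation=cv2.INTER_CUBIC)
b=cv2.resize(d['pixels'][110:260,330:450,::-1],None,fx=2.6,fy=2.6,interpolation=cv2.INTER_CUBIC)
o=np.zeros((400,800,3),np.uint8);o[:400,:480]=a;o[:390,484:484+312]=b
cv2.imwrite('pics/g1.png',np.clip(o*1.5,0,255).astype(np.uint8))
```

```text
(no output)
```

View pics/g1.png

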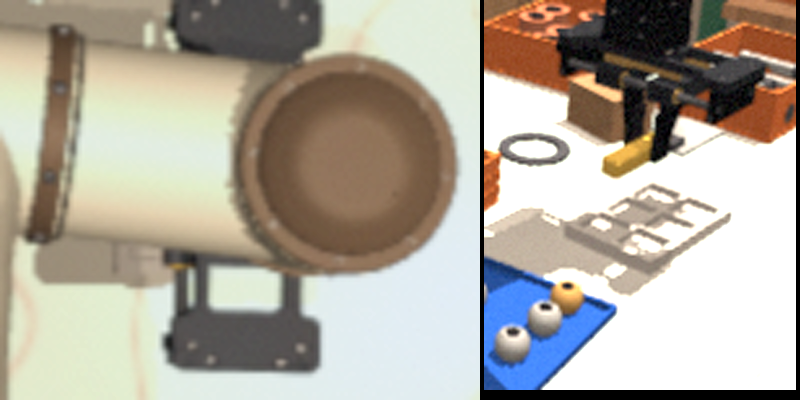

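The side view shows the scraper held level across its handle and clear of the carrier. I'll carry it to a point in front of the rack.

```bash
python3 -m jog '0 -5 54 0 0;0 0 54 0 10.4;0 0 54 0 10.4;0 0 54 0 10.4;0 0 54 0 10.4'|tail -2;python3 -m jog '0 0 54 0 10.4;0 0 54 0 10.4;0 -5 54 0 10.4;0 -5 54 0 10.4;0 -8 56 0 10.2' ;python3 -m jog '0 0 0 0 0;0 0 0 0 0'
python3 - <<'E'
from m import *
c=cap('top'); d=cap('side')
a=cv2.resize(c['pixels'][150:290,90:230,::-1],None,fx=2.9,fy=2.9,interpolation=cv2.INTER_CUBIC)
b=cv2.resize(d['pixels'][170:370,60:260,::-1],None,fx=2,fy=2,interpolation=cv2.INTER_CUBIC)
o=np.zeros((406,800,3),np.uint8);o[:406,:406]=a[:406,:406];o[:400,400:]=b[:,:400]
cv2.imwrite('pics/g2.png',np.clip(o*1.5,0,255).astype(np.uint8))
E
```

```text
gripper_width: 0.251
gripper_force: 29.9
time_s: 5.48
tcp_pos: [0.443, 0.316, 0.1059]
ee_rot: [[1.0, 0.023, -0.002], [0.023, -1.0, -0.002], [-0.002, 0.002, -1.0]]
wrist_force: [0.9, -0.1, -1.4]
gripper_width: 0.248
gripper_force: 29.9
time_s: 5.72
tcp_pos: [0.443, 0.3142, 0.1059]
ee_rot: [[1.0, 0.017, -0.003], [0.017, -1.0, -0.003], [-0.003, 0.003, -1.0]]
wrist_force: [0.5, -0.5, -1.6]
gripper_width: 0.247
gripper_force: 29.9
```

View pics/g2.png

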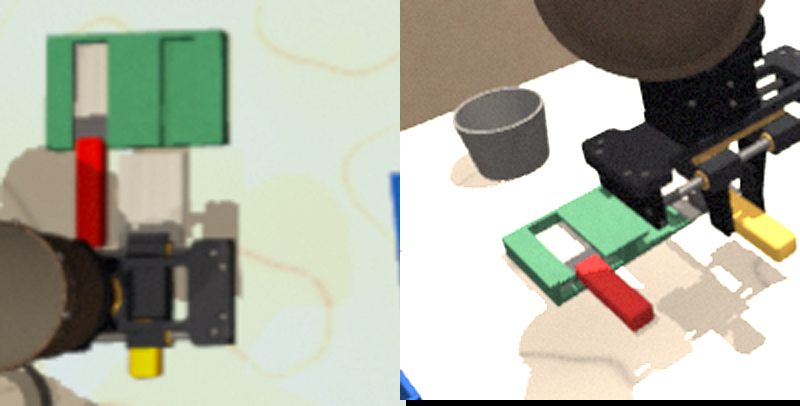

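The scraper hangs in front of the free channel. Its blade appears shifted to the left, which is parallax because it is still at z≈0.1. I'll lower it and measure the blade edges against the channel.

```bash
python3 -m jog '0 -5 1 -40 0;0 0 0 -26 0;0 0 0 0 0;0 0 0 0 0'
cat > bl.py <<'E'
from m import *
c=cap('top'); t=r.sense(); z=t['tcp_pos'][2]-.012+.004
o=ortho(c,480,680,270,400,z,4); np.set_printoptions(suppress=True)
g=cv2.GaussianBlur(o.astype(np.float32).mean(2),(0,0),3)
for xx in(525,530,535,540,545,550):
    p=g[(680-xx)*4-4:(680-xx)*4+5].mean(0); d=np.diff(p)
    i=[k for k in range(4,len(d)-4) if abs(d[k])>.5 and abs(d[k])==abs(d[k-4:k+5]).max()]
    print(xx,[(round(400-(k+.5)/4,1),round(float(d[k]),1)) for k in i])
cy=int((400-t['tcp_pos'][1]*1000)*4); p=g[:,cy-30:cy+30].mean(1); d=np.diff(p)
print('col',[(round(680-(k+.5)/4,1),round(float(d[k]),1)) for k in range(4,len(d)-4) if abs(d[k])>.5 and abs(d[k])==abs(d[k-4:k+5]).max()])
cv2.imwrite('pics/bl.png',grid(o,680,400,4)[:600])
E
python3 bl.py
```

```text
time_s: 6.32
tcp_pos: [0.4399, 0.316, 0.0425]
ee_rot: [[1.0, 0.017, 0.001], [0.017, -1.0, 0.001], [0.001, -0.001, -1.0]]
wrist_force: [-0.4, 1.0, -1.0]
gripper_width: 0.25
gripper_force: 29.9
525 [(396.6, -3.5), (376.9, -1.0), (370.4, 2.9), (364.4, 0.8), (349.4, 1.9), (340.1, -0.7), (291.1, -2.5), (287.1, 3.1)]
530 [(396.9, -3.5), (376.6, -1.1), (370.6, 3.1), (364.4, 0.9), (354.1, 1.8), (340.4, -0.8), (291.1, -2.3), (286.9, 2.8)]
535 [(396.9, -3.6), (379.6, -0.8), (377.1, -0.8), (370.6, 3.4), (364.9, 2.7), (340.9, -0.8), (291.1, -2.3), (287.1, 2.8)]
540 [(397.1, -3.5), (376.6, -1.3), (370.6, 5.4), (340.9, -0.8), (291.1, -2.2), (287.1, 2.8)]
545 [(396.9, -3.2), (376.9, -1.6), (370.6, 5.6), (340.1, -0.8), (291.4, -2.2), (287.1, 2.9)]
550 [(396.9, -3.1), (376.9, -1.6), (370.6, 5.4), (338.9, -1.3), (329.4, -0.7), (300.1, 0.6), (294.9, -0.8), (287.6, 1.9)]
col [(660.9, -3.9), (655.4, -2.2), (651.6, 2.0), (563.1, 4.9), (553.4, -2.5), (548.4, 1.4), (495.9, -3.1), (487.4, -2.1)]
```

View pics/bl.png

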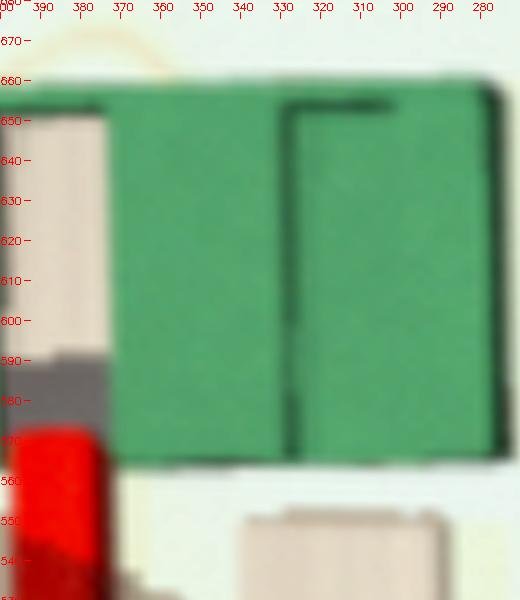

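The blade edges are at y=340.6 and y=291.1, so its centre is 315.9 at x=537, and the tip is at x≈552. The channel axis there is y≈316.9, so I'll shift +1 mm, lower and insert.

```bash
python3 -m jog '0 0 1 -15 0;0 0 0 -7 0;0 0 0 0 0;0 0 0 0 0;0 0 0 0 0'; python3 -m jog '0 15 0.3 0 0;0 15 0.3 0 0;0 15 0.2 0 0;0 0 0 0 0';python3 -m jog '0 12 0.2 0 0;0 12 0.2 0 0;0 0 0 0 0'
```

```text
time_s: 7.0
tcp_pos: [0.4392, 0.3172, 0.0198]
ee_rot: [[1.0, 0.018, 0.0], [0.018, -1.0, 0.0], [0.0, -0.0, -1.0]]
wrist_force: [0.2, 0.4, -1.4]
gripper_width: 0.25
gripper_force: 29.9
time_s: 7.5
tcp_pos: [0.4772, 0.3153, 0.0169]
ee_rot: [[1.0, 0.014, -0.015], [0.014, -1.0, -0.007], [-0.015, 0.007, -1.0]]
wrist_force: [-23.6, 5.6, 3.7]
gripper_width: 0.251
gripper_force: 29.9
time_s: 7.88
tcp_pos: [0.4947, 0.313, 0.0144]
ee_rot: [[1.0, 0.012, -0.028], [0.011, -1.0, -0.015], [-0.028, 0.015, -1.0]]
wrist_force: [-34.0, 6.2, 3.9]
gripper_width: 0.236
gripper_force: 29.5
```

Something is resisting at -34 N, so I'll look before pushing further.

Run:
```python
from m import *
c=cap('top'); d=cap('side')
a=cv2.resize(c['pixels'][150:240,95:195,::-1],None,fx=4,fy=4,interpolation=cv2.INTER_CUBIC)
b=cv2.resize(d['pixels'][230:350,90:220,::-1],None,fx=3,fy=3,interpolation=cv2.INTER_CUBIC)
o=np.zeros((406,800,3),np.uint8);o[:360,:400]=a;o[:360,405:405+390]=b
cv2.imwrite('pics/g3.png',np.clip(o*1.5,0,255).astype(np.uint8))
```

```text
(no output)
```

View pics/g3.png

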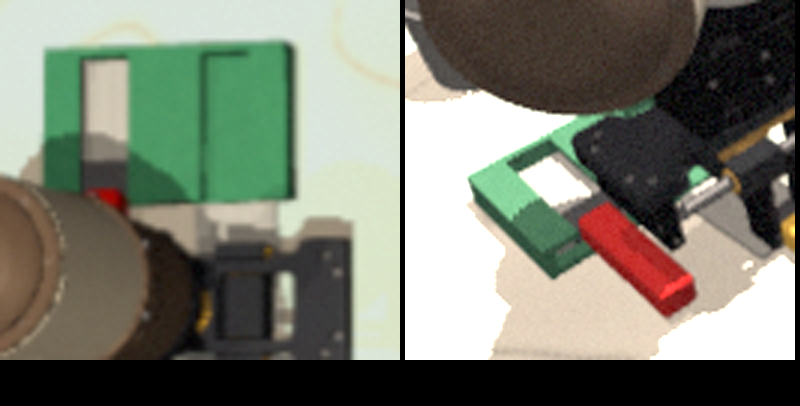

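The blade is up against the rack's front face and not in the channel, so the tip was too low. I'll back off, lift, and check how the scraper sits in the hand.

```bash
python3 -m jog '0 -20 -0.3 0 0;0 -25 0 0 0;0 -25 0 8 0;0 0 0 25 0;0 0 0 0 0'; python3 -m jog '0 0 0 30 0;0 0 0 30 0;0 0 0 0 0;0 0 0 0 0'
python3 - <<'E'
from m import *
c=cap('top'); d=cap('side')
a=cv2.resize(c['pixels'][150:250,95:195,::-1],None,fx=4,fy=4,interpolation=cv2.INTER_CUBIC)
b=cv2.resize(d['pixels'][200:360,80:240,::-1],None,fx=2.5,fy=2.5,interpolation=cv2.INTER_CUBIC)
o=np.zeros((406,800,3),np.uint8);o[:400,:400]=a;o[:400,400:]=b
cv2.imwrite('pics/g4.png',np.clip(o*1.5,0,255).astype(np.uint8))
E
```

```text
time_s: 8.6
tcp_pos: [0.4403, 0.3197, 0.0545]
ee_rot: [[1.0, 0.018, 0.004], [0.018, -1.0, 0.005], [0.004, -0.004, -1.0]]
wrist_force: [0.5, 1.2, -1.5]
gripper_width: 0.239
gripper_force: 30.0
time_s: 9.1
tcp_pos: [0.4379, 0.3172, 0.1112]
ee_rot: [[1.0, 0.016, -0.002], [0.016, -1.0, -0.001], [-0.002, 0.001, -1.0]]
wrist_force: [0.5, -1.0, -1.5]
gripper_width: 0.241
gripper_force: 30.0
```

View pics/g4.png

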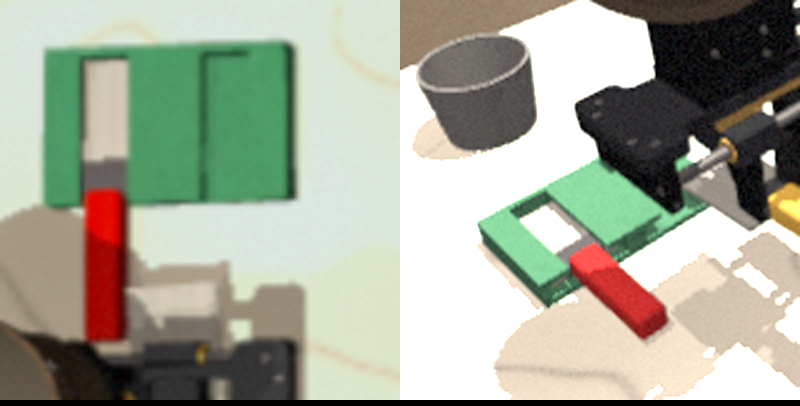

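The scraper is still held, but it has been pushed back and pitched in the grip. I'll lay it down on the free table in front of the rack, measure it and regrip.

```bash
python3 -m jog '0 -20 0 -40 0;0 -20 0 -25 0;0 0 0 -12 0;0 0 0 0 0'|sed -n '2p;4p'; for i in 1; do python3 -m jog '0 0 0 -7 0;0 0 0 -5 0;0 0 0 0 0'; done
python3 - <<'E'
from m import *
c=cap('top');M=masks(c)
for s,ce,m in comps(M['yellow'],30): print(ce,s,rect(c,m,.02))
E
```

```text
tcp_pos: [0.3983, 0.3178, 0.0346]
wrist_force: [-0.8, -0.3, -1.4]
time_s: 10.07
tcp_pos: [0.3982, 0.3178, 0.0234]
ee_rot: [[1.0, 0.017, -0.0], [0.017, -1.0, -0.0], [-0.0, 0.0, -1.0]]
wrist_force: [-0.1, -0.0, -1.7]
gripper_width: 0.239
gripper_force: 30.0
[272.7 220.4] [269 217   9   8  40] ((511.46728515625, 24.724794387817383), (19.213472366333008, 16.809131622314453), 89.0413589477539)
[313.7 247.9] [310 244   9   9  43] ((444.13787841796875, -72.53174591064453), (19.095962524414062, 19.008146286010742), 89.02981567382812)
[151.1 294.1] [147 289  10  11 102] ((342.13787841796875, 313.7814025878906), (24.031558990478516, 21.31183624267578), 0.8646653890609741)
```

```bash
python3 -m jog '0 0 0 -5 0;0 0 0 0 0'|sed -n '2p;4p';python3 -m jog '0 0 0 -4 0;0 0 0 0 0'|sed -n '2p;4p';python3 -m jog '0.3 0 0 0 0;0.5 0 0 0 0;0.6 0 0 0 0;0.6 0 0 0 0';python3 -m jog '0.7 0 0 40 0;0.7 0 -40 60 0;0.7 0 -60 60 0;0.7 0 -60 0 0;0.7 0 -60 0 0' |sed -n 2p; python3 -m jog '0.7 0 -60 0 0;0.7 0 0 0 0'|sed -n 2p
python3 - <<'E'
from m import *
c=cap('top');M=masks(c)
for s,ce,m in comps(M['yellow'],60): print(ce,s,rect(c,m,.02))
o=ortho(c,310,530,260,360,.004,2); o2=ortho(c,375,525,-305,-115,.016,3)
q=np.zeros((460,800,3),np.uint8); a=grid(o,530,360,2,20); b=grid(o2,525,-115,3); q[:a.shape[0],:a.shape[1]]=a; q[:b.shape[0],210:210+b.shape[1]]=b
cv2.imwrite('pics/t.png',q); print(a.shape,b.shape)
for t in balls(c): print(t[2],round(t[3],1))
E
```

```text
tcp_pos: [0.3979, 0.3177, 0.0182]
wrist_force: [0.1, 0.3, -1.8]
tcp_pos: [0.3979, 0.3177, 0.0142]
wrist_force: [0.3, -0.7, -0.8]
time_s: 11.12
tcp_pos: [0.3981, 0.318, 0.0147]
ee_rot: [[1.0, 0.017, 0.0], [0.017, -1.0, 0.0], [0.0, -0.0, -1.0]]
wrist_force: [0.0, -0.2, 0.5]
gripper_width: 0.545
gripper_force: 0.0
tcp_pos: [0.3979, 0.1177, 0.1516]
tcp_pos: [0.3969, 0.0557, 0.1508]
[151.3 284.5] [148 274   8  23 147] ((363.3211975097656, 314.0799560546875), (51.37507629394531, 16.61111831665039), 0.8638875484466553)
(440, 200, 3) (450, 570, 3)
[513.7 -16.   15.5] 1.1
[511.4  24.9  15.5] 3.6
[502.9  71.7  15.5] 1.1
[444.5 -72.2  15.5] 3.9
[432.7  -6.   15.5] 1.1
```

View pics/t.png

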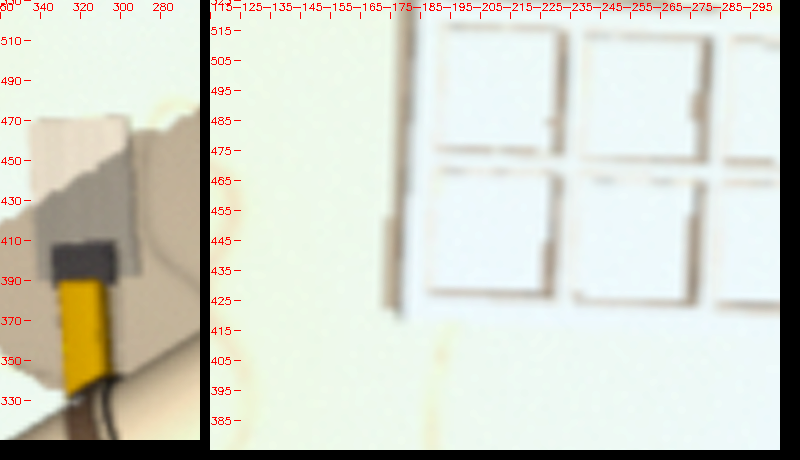

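In the left panel the scraper lies flat on the table with its origin near x=388, tip at x≈472 and heading about +3°. The right panel gives clear carrier well edges, with the plate turned about -3.2° and well A centred near (495.6,-212.8). I'll move the arm clear and measure the scraper precisely.

```bash
python3 -m jog '0.7 0 -60 0 0;0.7 0 -60 0 0;0.7 0 -60 0 0;0.7 0 -60 0 0;0.7 0 -60 0 0'|sed -n 2p
cat > sc.py <<'E'
from m import *
def line(c,z,xs,lo,hi,chan,thr=.6):
    o=ortho(c,280,540,260,380,z,4).astype(np.float32)
    g=cv2.GaussianBlur(o@np.array(chan,np.float32),(0,0),2.5)
    for x in xs:
        k=(540-x)*4; p=g[k-6:k+7].mean(0); d=np.diff(p)
        i=[j for j in range(5,len(d)-5) if abs(d[j])>thr and abs(d[j])==abs(d[j-5:j+6]).max()]
        print(x,[(round(380-(j+.5)/4,1),round(float(d[j]),1)) for j in i])
c=cap('top'); M=masks(c)
for s,ce,m in comps(M['yellow']|M['orange'],120): print(s,rect(c,m,.02))
print('handle R-B');line(c,.02,(320,345,370),0,0,(-1,0,1))
print('blade');line(c,.004,(430,445,460),0,0,(.33,.33,.33))
o=ortho(c,280,540,260,380,.004,4).astype(np.float32).mean(2); p=cv2.GaussianBlur(o,(0,0),2)[:,200:260].mean(1); d=np.diff(p); print('x',[(round(540-(j+.5)/4,1),round(float(d[j]),1)) for j in range(5,len(d)-5) if abs(d[j])>.8 and abs(d[j])==abs(d[j-5:j+6]).max()])
for t in balls(c): print(t[2],round(t[3],1))
E
python3 sc.py
```

```text
tcp_pos: [0.3993, -0.2421, 0.151]
[ 303  125   63   54 2804] ((677.4044799804688, -126.00948333740234), (118.34369659423828, 142.8112335205078), 5.3140716552734375)
[148 273  10  27 241] ((360.70477294921875, 311.66802978515625), (61.242897033691406, 21.356639862060547), 0.8634316325187683)
handle R-B
320 [(320.6, 12.2), (298.4, -4.6)]
345 [(322.6, 8.5), (300.1, -6.7), (295.6, -1.3)]
370 [(323.9, 11.9), (301.6, -7.2), (293.4, -0.7)]
blade
430 [(343.4, -0.8), (296.4, -1.1), (291.4, 1.7)]
445 [(345.1, -1.1), (296.6, -0.9), (291.6, 1.5)]
460 [(345.9, -0.8), (299.1, -1.2), (294.1, 2.0)]
x [(471.4, -1.2), (410.1, -4.2), (388.9, 2.7), (297.1, 2.1)]
[470.3 -15.2  15.5] 1.2
[511.6  25.   15.5] 4.9
[503.   71.6  15.5] 1.1
[424.  110.4  15.5] 1.1
```

```bash
python3 -m jog '0.7 0 60 0 0;0.7 0 60 0 0;0.7 0 60 0 0;0.7 0 60 0 0;0.7 0 60 0 0'|sed -n 2p;python3 -m jog '0.7 -8 60 0 0;0.7 -8 60 0 0;0.7 -8 60 0 0;0.7 -8 60 0 0;0.7 0 16 0 3.5'|sed -n 2p; python3 -m jog '0.7 0 0 -60 0;0.7 0 0 -50 0;0.7 0 0 0 0;0.7 0 0 0 0'
```

```text
tcp_pos: [0.3982, 0.0624, 0.1511]
tcp_pos: [0.365, 0.3201, 0.1507]
time_s: 14.48
tcp_pos: [0.3666, 0.3169, 0.0421]
ee_rot: [[0.997, 0.08, 0.002], [0.08, -0.997, 0.002], [0.002, -0.002, -1.0]]
wrist_force: [0.9, -0.1, 0.4]
gripper_width: 0.701
gripper_force: 0.0
```

```bash
python3 -m jog '0.6 1 -3 -20 0;0.5 0 0 -10 0;0.5 0 0 0 0;0 0 0 0 0;0 0 0 0 0'; python3 -m jog '0 0 0 0 0;0 0 0 0 0';python3 -m jog '0 0 0 20 0;0 0 0 18 -4;0 20 2 0 0;0 20 2 0 0;0 0 0 0 0';python3 bl.py
```

```text
time_s: 15.1
tcp_pos: [0.3673, 0.3125, 0.0115]
ee_rot: [[0.997, 0.079, 0.001], [0.079, -0.997, 0.001], [0.001, -0.001, -1.0]]
wrist_force: [0.4, 0.6, -0.0]
gripper_width: 0.356
gripper_force: 0.0
time_s: 15.35
tcp_pos: [0.3675, 0.3129, 0.0113]
ee_rot: [[0.997, 0.079, 0.001], [0.079, -0.997, 0.002], [0.001, -0.002, -1.0]]
wrist_force: [0.1, 0.8, 3.5]
gripper_width: 0.248
gripper_force: 29.9
time_s: 15.98
tcp_pos: [0.4075, 0.3156, 0.0482]
ee_rot: [[1.0, 0.007, -0.001], [0.007, -1.0, -0.001], [-0.001, 0.001, -1.0]]
wrist_force: [-0.7, -0.2, -1.4]
gripper_width: 0.25
gripper_force: 29.9
525 [(394.4, -5.2), (374.4, -1.6), (368.4, 5.6)]
530 [(394.6, -5.2), (374.6, -1.5), (368.4, 5.6)]
535 [(394.6, -5.2), (374.6, -1.5), (368.6, 5.6)]
540 [(394.6, -5.1), (374.6, -1.6), (368.6, 5.6)]
545 [(394.6, -5.1), (374.9, -1.5), (368.9, 5.6)]
550 [(394.9, -5.1), (374.9, -1.6), (368.9, 5.5)]
col [(659.9, -3.9), (654.4, -2.2), (650.9, 1.9), (562.6, 4.9), (516.1, -2.8), (512.1, 1.9)]
```

```bash
python3 -m jog '0 0 0 -15 0.6;0 0 0 -12 0;0 20 0.3 0 0;0 20 0.4 0 0;0 0 0 0 0';python3 -m jog '0 0 0 0 0'|sed -n 2p; python3 bl.py
```

```text
time_s: 16.65
tcp_pos: [0.4473, 0.3165, 0.0206]
ee_rot: [[1.0, 0.018, -0.001], [0.018, -1.0, -0.001], [-0.001, 0.001, -1.0]]
wrist_force: [0.0, 0.5, -1.1]
gripper_width: 0.255
gripper_force: 29.9
tcp_pos: [0.4459, 0.316, 0.0209]
525 [(385.4, -0.9), (378.6, 3.1), (372.6, 0.8), (348.4, 2.2), (341.1, -0.9), (294.9, -1.1), (289.6, 1.7)]
530 [(385.1, -0.9), (378.9, 3.0), (372.6, 0.7), (358.6, 0.6), (350.9, 1.7), (341.6, -0.8), (294.9, -1.1), (289.9, 1.8)]
535 [(385.6, -1.0), (378.9, 3.0), (370.4, 0.7), (361.4, 1.9), (341.9, -0.8), (295.1, -1.0), (289.9, 1.8)]
540 [(385.6, -1.0), (378.9, 3.0), (369.1, 2.2), (363.1, 0.6), (341.6, -0.9), (294.9, -1.3), (289.9, 2.0)]
545 [(385.4, -0.8), (378.6, 4.2), (370.4, 0.9), (341.6, -0.8), (293.4, -2.2), (289.1, 3.0)]
550 [(385.1, -1.5), (378.9, 5.5), (341.9, -0.9), (315.6, -0.8), (295.1, -0.9), (290.4, 2.0)]
col [(664.9, -4.0), (659.4, -1.9), (655.6, 2.1), (565.4, 4.8), (552.6, -1.1), (502.1, -3.2), (488.4, -2.2)]
```

```bash
python3 -m jog '0 12 0.7 0.5 0;0 8 0.1 0 0;0 0 0 0 0'|sed -n '2p;4,5p';python3 -m jog '0 12 0.2 0 0;0 12 0.2 0 0;0 0 0 0 0'|sed -n '2p;4,5p'
```

```text
tcp_pos: [0.4678, 0.3177, 0.0223]
wrist_force: [-1.4, 0.5, -2.2]
gripper_width: 0.25
tcp_pos: [0.4922, 0.318, 0.0222]
wrist_force: [-0.9, -0.5, -1.2]
gripper_width: 0.251
```

```bash
python3 -m jog '0 12 0.2 0 0;0 10 0.2 -2 0;0 0 0 0 0'|sed -n '2p;4,5p';python3 -m jog '0 5 0.1 0 0;0 5 0.1 0 0;0 0 0 0 0'|sed -n '2p;4,5p';python3 -m jog '0 5 0.1 0 0;0 0 0 0 0'|sed -n '2p;4,5p'; python3 bl.py >/dev/null
python3 - <<'E'
from m import *
c=cap('top'); o=ortho(c,480,680,270,420,.018,4); cv2.imwrite('pics/in1.png',grid(o,680,420,4)[:600])
E
```

```text
tcp_pos: [0.5138, 0.3183, 0.0199]
wrist_force: [-0.4, -0.6, -1.4]
gripper_width: 0.25
tcp_pos: [0.5234, 0.3186, 0.0203]
wrist_force: [-0.0, -0.6, -1.6]
gripper_width: 0.246
tcp_pos: [0.5284, 0.3188, 0.0203]
wrist_force: [0.2, -0.1, -2.0]
gripper_width: 0.25
```

View pics/in1.png

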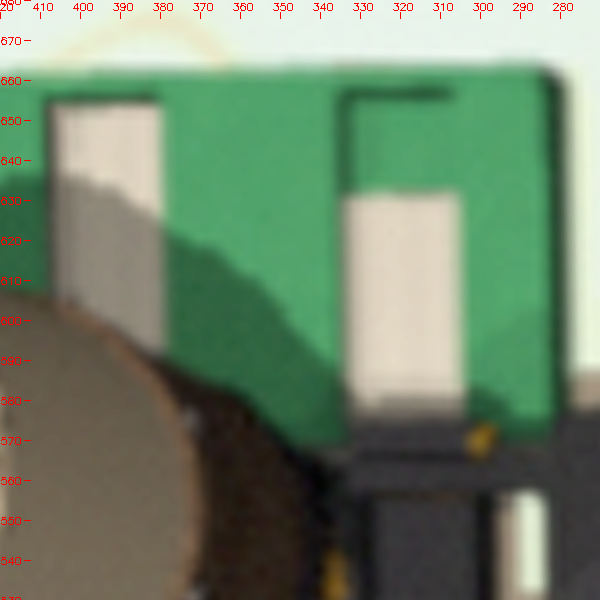

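The orthophoto shows the blade in the channel with its tip at x≈632, the stop at about 656 and the collar just entering. I'll carry on carefully.

```bash
python3 -m jog '0 5 0.1 -1 0;0 5 0.1 -1 0;0 0 0 0 0'|sed -n '2p;4,5p';python3 -m jog '0 5 0.1 0 0;0 2 0 0 0;0 0 0 0 0'|sed -n '2p;4,5p'
```

```text
tcp_pos: [0.5385, 0.3188, 0.0181]
wrist_force: [-0.5, 0.4, -2.0]
gripper_width: 0.25
tcp_pos: [0.5452, 0.3189, 0.0182]
wrist_force: [0.6, -0.6, -1.7]
gripper_width: 0.253
```

```bash
python3 -m jog '0 4 0.1 0 0;0 0 0 0 0'|sed -n '2p;4,5p';python3 -m jog '0 3 0 0 0;0 0 0 0 0'|sed -n '2p;4,5p';python3 -m jog '0 3 0 0 0;0 0 0 0 0'|sed -n '2p;4,5p'
```

```text
tcp_pos: [0.5494, 0.3191, 0.0183]
wrist_force: [-0.6, -0.9, -1.7]
gripper_width: 0.253
tcp_pos: [0.5523, 0.3191, 0.0183]
wrist_force: [-0.0, -0.1, -1.1]
gripper_width: 0.253
tcp_pos: [0.5529, 0.3186, 0.0177]
wrist_force: [-6.2, 1.7, 1.2]
gripper_width: 0.246
```

It contacts where the end stop should be. I'll push a little more, set it down, release, and confirm by pushing from behind.

```bash
python3 -m jog '0 3 0 -1 0;0 0 0 0 0'|sed -n '2p;4,5p';python3 -m jog '0.3 -3 0 0 0;0.5 0 0 0 0;0.55 0 0 0 0;0.55 0 0 30 0;0.55 0 0 40 0'|sed -n '2p;4,5p'; python3 -m jog '0 -60 -1 10 0;0 -60 -1 0 0;0 0 0 0 0;0 0 0 0 0'|sed -n '2p;5p'
python3 - <<'E'
from m import *
c=cap('top'); M=masks(c)
for s,ce,m in comps(M['yellow']|M['orange'],120): print(s,rect(c,m,.026))
E
```

```text
tcp_pos: [0.5531, 0.3185, 0.0174]
wrist_force: [-15.5, 2.0, 8.7]
gripper_width: 0.251
tcp_pos: [0.5549, 0.3183, 0.0867]
wrist_force: [0.6, 0.3, 0.7]
gripper_width: 0.537
tcp_pos: [0.4358, 0.3177, 0.0979]
gripper_width: 0.181
[ 303  125   63   54 2806] ((676.3262329101562, -125.72632598876953), (118.06803894042969, 142.04794311523438), 5.279915809631348)
[146 196  11  38 353] ((530.5081787109375, 315.85400390625), (89.08631134033203, 24.01893424987793), 0.8494083881378174)
```

The handle's centre is at x=530.5, against 529.2 for the red scraper that is already home, so it looks fully in. One gentle push from behind will confirm it.

```bash
python3 -m jog '0 13 -1 -50 0;0 0 0 -28 0;0 5 0 0 0;0 5 0 0 0;0 0 0 0 0'|sed -n '2p;4,5p'; python3 -m jog '0 4 0 0 0;0 0 0 0 0'|sed -n '2p;4p';python3 -m jog '0 4 0 0 0;0 0 0 0 0'|sed -n '2p;4p'; python3 -m jog '0 4 0 0 0;0 0 0 0 0'|sed -n '2p;4p'
```

```text
tcp_pos: [0.4596, 0.317, 0.0207]
wrist_force: [0.0, 0.1, 0.2]
gripper_width: 0.004
tcp_pos: [0.4625, 0.3164, 0.02]
wrist_force: [0.2, 0.8, 0.5]
tcp_pos: [0.4663, 0.3162, 0.0194]
wrist_force: [0.6, -0.5, 0.2]
tcp_pos: [0.4703, 0.3161, 0.0192]
wrist_force: [-0.7, 0.0, -0.4]
```

```bash
python3 -m jog '0 4 0 0 0;0 0 0 0 0'|sed -n '2p;4p';python3 -m jog '0 4 0 0 0;0 0 0 0 0'|sed -n '2p;4p'; python3 -m jog '0 3 0 0 0;0 0 0 0 0'|sed -n '2p;4p'; python3 -m jog '0 3 0 0 0;0 0 0 0 0'|sed -n '2p;4p'
```

```text
tcp_pos: [0.4743, 0.3161, 0.0192]
wrist_force: [0.2, 0.7, -0.4]
tcp_pos: [0.475, 0.3153, 0.0187]
wrist_force: [-9.6, 2.8, 3.7]
tcp_pos: [0.4752, 0.3148, 0.0183]
wrist_force: [-18.5, 4.9, 6.7]
tcp_pos: [0.4753, 0.3142, 0.0179]
wrist_force: [-27.9, 7.9, 10.2]
```

It holds firm at -28 N with no travel, so the scraper is home. Next I'll back off, turn to the diagonal ball-grasp yaw and re-measure the balls.

```bash
python3 -m jog '0 -25 0 0 0;0.4 -10 0 50 -10;0.55 0 0 50 -10;0.55 0 0 0 -10;0.55 0 0 0 -10'|sed -n 2p;python3 -m jog '0.55 0 0 0 -8;0.55 0 0 0 0'|sed -n '1,3p'
python3 - <<'E'
from m import *
c=cap('top'); M=masks(c)
for s,ce,m in comps(M['yellow']|M['orange'],120): print(s,rect(c,m,.026))
for t in balls(c): print(t[2],t[1],round(t[3],1))
E
```

```text
tcp_pos: [0.4492, 0.3163, 0.1203]
time_s: 24.85
tcp_pos: [0.449, 0.316, 0.1193]
ee_rot: [[0.684, -0.729, 0.0], [-0.729, -0.684, 0.0], [-0.0, -0.0, -1.0]]
[ 303  125   63   54 2806] ((676.2457275390625, -125.73887634277344), (118.02366638183594, 141.9788055419922), 5.224154949188232)
[147 196  11  38 349] ((530.513916015625, 313.3138427734375), (89.72267150878906, 22.049863815307617), 2.662787914276123)
[513.6 -16.   15.5] 142 1.1
[511.3  24.8  15.5] 152 3.7
[503.   71.7  15.5] 148 1.1
[444.5 -72.2  15.5] 152 3.6
[437.2  17.8  15.5] 151 1.1
[439.1 -31.   15.5] 149 1.1
[423.8 110.3  15.5] 145 1.1
```

```bash
python3 -m jog '0.55 -6 -52 0 0;0.55 -6 -52 0 0;0.55 -6 -52 0 0;0.55 -7 -50 -30 0;0.55 0 0 -40 0'|sed -n 2p; python3 -m jog '0.55 0 0 0 0;0.55 0 0 0 0'|sed -n 2p
```

```text
tcp_pos: [0.4236, 0.1077, 0.0495]
tcp_pos: [0.4252, 0.111, 0.0502]
```

```bash
python3 -m jog '0.55 -1 -1 -30 0;0.55 0 0 0 0;0 0 0 0 0;0 0 0 0 0;0 0 0 0 0'|sed -n '2p;4,6p'; python3 -m jog '0 0 0 30 0;0 0 0 40 0;0 0 0 0 0'|sed -n '2p;4,6p'
```

```text
tcp_pos: [0.4239, 0.1097, 0.0203]
wrist_force: [-0.7, 0.4, 4.8]
gripper_width: 0.343
gripper_force: 30.0
tcp_pos: [0.4247, 0.1101, 0.092]
wrist_force: [-0.0, 0.3, -0.5]
gripper_width: 0.339
gripper_force: 30.0
```

```bash
python3 -m jog '0 2 -50 10 0;0 3 -52 10 0;0 3 -52 0 0;0 3 -52 0 0;0 3 -52 0 0'|sed -n '2p;5,6p'; python3 -m jog '0 3 -52 0 0;0 0 -52 0 0;0 0 -54 0 0;0 0 0 -40 0;0 0 0 0 0'|sed -n '2p;5,6p';python3 -m jog '0 0 0 0 0'|sed -n '2p;5,6p'
```

```text
tcp_pos: [0.436, -0.1505, 0.1084]
gripper_width: 0.344
gripper_force: 30.0
tcp_pos: [0.4363, -0.3062, 0.0655]
gripper_width: 0.339
gripper_force: 30.0
tcp_pos: [0.4402, -0.3067, 0.0695]
gripper_width: 0.337
gripper_force: 30.0
```

```bash
python3 -m jog '0 2 0 -30 0;0 0 0 -14 0;0 0 0 0 0;0 0 0 0 0'|sed -n '2p;4,6p'; python3 -m jog '0.45 0 0 0 0;0.55 0 0 0 0;0.55 0 0 0 0;0.55 0 0 30 0;0.55 0 0 50 0'|sed -n '2p;5,6p';python3 -m jog '0.55 0 50 0 0;0.55 0 50 0 0;0.55 0 50 0 0;0.55 0 0 0 0'|sed -n 2p
python3 - <<'E'
from m import *
c=cap('top','p1.png'); o=ortho(c,380,540,-350,-150,.0195,2); cv2.imwrite('pics/p1.png',np.hstack([grid(o,540,-150,2)]))
for t in balls(c): print(t[2],t[1],round(t[3],1))
E
```

```text
tcp_pos: [0.4426, -0.3069, 0.0262]
wrist_force: [0.2, 0.3, -0.4]
gripper_width: 0.341
gripper_force: 30.0
tcp_pos: [0.4407, -0.3065, 0.1046]
gripper_width: 0.55
gripper_force: 0.0
tcp_pos: [0.442, -0.1546, 0.1057]
[509.6  34.1  15.5] 464 1.2
```

View pics/p1.png

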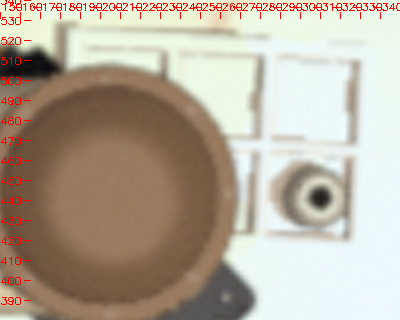

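Ball 1 stands flat in its well at about (441,-308). I'll do the second steel ball the same way, gripping it slightly lower.

```bash
cat > chk.py <<'E'
from m import *
W=dict(A=(495.6,-212.8),B=(492.8,-260.7),C=(490.2,-308.5),a=(447.6,-210.3),b=(444.9,-258.2),c=(442.2,-306))
c=cap('top'); g=c['pixels'].astype(float).mean(2)
for k,(x,y) in W.items():
    u,v=w2p(c,[x/1000,y/1000,.03])[0]; p=g[int(v)-6:int(v)+8,int(u)-6:int(u)+8]; i=np.unravel_index(p.argmin(),p.shape)
    print(k,int(p.min()),(p2w(c,[int(u)-6+i[1],int(v)-6+i[0]],.032)[0]*1000).round()[:2],end=' ')
print()
for t in balls(c): print(t[2],t[1],round(t[3],1))
E
python3 -m jog '0.5 -1 41 0 0;0.5 -1 41 0 0;0.5 -1 41 -35 0;0.5 0 0 -20 0;0.5 0 0 0 0'|sed -n 2p;python3 -m jog '0.5 0 0 -20 0;0.5 0 0 -12 0;0.5 0 0 0 0;0 0 0 0 0;0 0 0 0 0'|sed -n '2p;4,6p'; python3 -m jog '0 0 0 0 0;0 0 0 30 0;0 0 0 40 0;0 0 0 0 0'|sed -n '2p;4,6p'
```

```text
tcp_pos: [0.4383, -0.0347, 0.0491]
tcp_pos: [0.4398, -0.0338, 0.0189]
wrist_force: [0.2, 0.8, -1.1]
gripper_width: 0.355
gripper_force: 6.9
tcp_pos: [0.441, -0.0334, 0.0909]
wrist_force: [0.2, 0.0, -1.6]
gripper_width: 0.345
gripper_force: 30.0
```

```bash
python3 -m jog '0 10 -55 10 0;0 10 -55 0 0;0 10 -55 0 0;0 10 -55 0 0;0 10 -56 0 0'|sed -n '2p;5p'; python3 -m jog '0 0 0 -35 0;0 0 0 -20 0;0 0 0 0 0'|sed -n '2p;5,6p'
```

```text
tcp_pos: [0.4883, -0.3113, 0.0968]
gripper_width: 0.339
tcp_pos: [0.4867, -0.3093, 0.0403]
gripper_width: 0.337
gripper_force: 30.0
```

```bash
python3 -m jog '0 3 0 -10 0;0 0 0 -5 0;0 0 0 0 0;0 0 0 0 0'|sed -n '2p;4,5p'
```

```text
tcp_pos: [0.4923, -0.31, 0.0287]
wrist_force: [0.6, 0.2, -1.4]
gripper_width: 0.342
```

```bash
python3 -m jog '0 0 0 -3 0;0 0 0 0 0;0.45 0 0 0 0;0.5 0 0 0 0;0.5 0 0 0 0'|sed -n '2p;4,5p';python3 -m jog '0.5 0 0 30 0;0.5 0 0 50 0;0.5 -10 50 0 0;0.5 -10 50 0 0;0.5 -10 50 0 0'|sed -n 2p; python3 -m jog '0.5 -10 50 0 0;0.5 -10 50 0 0;0.5 0 50 0 0;0.5 0 0 0 0;0.5 0 0 0 0'|sed -n 2p; python3 chk.py
```

```text
tcp_pos: [0.4922, -0.31, 0.0254]
wrist_force: [0.9, 0.2, 0.0]
gripper_width: 0.488
tcp_pos: [0.4618, -0.1587, 0.1056]
tcp_pos: [0.442, -0.0099, 0.1054]
A 117 [ 484. -227.] B 102 [ 488. -275.] C 25 [ 490. -308.] a 99 [ 437. -226.] b 92 [ 431. -273.] c 22 [ 440. -307.] 
[504.8 -20.4  15.5] 191 1.1
[445.8 -73.8  15.5] 133 4.3
```

```bash
python3 -m jog '0.5 -5 28 -30 0;0.5 0 0 -26 0;0.5 0 0 0 0'|sed -n 2p; python3 -m jog '0.5 0 0 -20 0;0.5 0 0 -11 0;0.5 0 0 0 0;0.5 0 0 0 0'|sed -n '2p;4p'
```

```text
tcp_pos: [0.4356, 0.0165, 0.0478]
tcp_pos: [0.4376, 0.018, 0.0189]
wrist_force: [-0.1, -0.3, 0.7]
```

```bash
python3 -m jog '0 0 0 0 0;0 0 0 0 0;0 0 0 0 0;0 0 0 30 0;0 0 0 50 0'|sed -n '2p;4,6p'; python3 -m jog '0 2 -55 0 0;0 2 -55 0 0;0 2 -55 0 0;0 1 -55 0 0;0 0 -56 0 0'|sed -n '5,6p'; python3 -m jog '0 0 0 -35 0;0 0 0 -20 0;0 0 0 0 0;0 0 0 0 0'|sed -n '2p;5,6p'
```

```text
tcp_pos: [0.4354, 0.0175, 0.0977]
wrist_force: [1.2, 0.7, -1.2]
gripper_width: 0.342
gripper_force: 30.0
gripper_width: 0.344
gripper_force: 30.0
tcp_pos: [0.4446, -0.258, 0.0439]
gripper_width: 0.338
gripper_force: 30.0
```

```bash
python3 -m jog '0 0 0 -14 0;0 0 0 -4 0;0 0 0 0 0;0.45 0 0 0 0;0.5 0 0 0 0'|sed -n '2p;4,5p';python3 -m jog '0.5 0 0 0 0;0.5 0 0 30 0;0.5 0 0 50 0;0.5 14 48 0 0;0.5 14 48 0 0'|sed -n 2p; python3 -m jog '0.5 14 48 0 0;0.5 14 48 0 0;0.5 13 50 -25 0;0.5 0 0 -30 0;0.5 0 0 0 0'|sed -n 2p;python3 -m jog '0.5 0 0 0 0'|sed -n 2p
```

```text
tcp_pos: [0.4443, -0.258, 0.0256]
wrist_force: [-0.2, -0.1, -0.1]
gripper_width: 0.462
tcp_pos: [0.4726, -0.1613, 0.1063]
tcp_pos: [0.5113, -0.0158, 0.0485]
tcp_pos: [0.5136, -0.0163, 0.0511]
```

```bash
python3 chk.py
```

```text
A 118 [ 484. -227.] B 102 [ 488. -275.] C 23 [ 490. -311.] a 100 [ 437. -226.] b 23 [ 443. -259.] c 24 [ 440. -307.] 
[443.5 -51.7  15.5] 311 1.0
```

```bash
python3 -m jog '0.5 0 0 -20 0;0.5 0 0 -12 0;0.5 0 0 0 0;0 0 0 0 0;0 0 0 0 0'|sed -n '2p;4p'; python3 -m jog '0 0 0 0 0;0 0 0 30 0;0 0 0 50 0;0 -4 -48 0 0;0 -4 -49 0 0'|sed -n '5,6p'; python3 -m jog '0 -4 -49 0 0;0 -4 -49 0 0;0 -5 -49 -35 0;0 0 0 -20 0;0 0 0 0 0'|sed -n '2p;5,6p';python3 -m jog '0 0 0 0 0'|sed -n '2p;5,6p'
```

```text
tcp_pos: [0.5137, -0.0158, 0.0189]
wrist_force: [0.3, -0.9, 1.2]
gripper_width: 0.34
gripper_force: 30.0
tcp_pos: [0.4902, -0.2601, 0.0415]
gripper_width: 0.343
gripper_force: 30.0
tcp_pos: [0.4927, -0.2597, 0.044]
gripper_width: 0.339
gripper_force: 30.0
```

```bash
python3 -m jog '0 0 -1 -14 0;0 0 0 -4 0;0 0 0 0 0;0.45 0 0 0 0;0.5 0 0 0 0'|sed -n '2p;4,5p';python3 -m jog '0.5 0 0 0 0;0.5 0 0 30 0;0.5 0 0 50 0;0.5 2 55 0 0;0.5 2 55 0 0'|sed -n 2p; python3 -m jog '0.5 2 55 0 0;0.5 2 55 0 0;0.5 2 55 0 0;0.5 0 57 -25 0;0.5 0 0 -30 0'|sed -n 2p;python3 -m jog '0.5 0 0 0 0;0.5 0 0 0 0'|sed -n 2p; python3 chk.py
```

```text
tcp_pos: [0.4923, -0.261, 0.0256]
wrist_force: [-0.3, 0.4, -0.0]
gripper_width: 0.462
tcp_pos: [0.4964, -0.1502, 0.1062]
tcp_pos: [0.5034, 0.075, 0.0507]
tcp_pos: [0.5027, 0.0708, 0.0511]
A 119 [ 484. -227.] B 24 [ 490. -261.] C 23 [ 490. -308.] a 100 [ 441. -226.] b 24 [ 443. -259.] c 25 [ 440. -307.] 
[473.   48.2  15.5] 1501 1.3
[444.5 -72.1  15.5] 153 3.5
```

```bash
python3 -m jog '0.5 0 1 -20 0;0.5 0 0 -12 0;0.5 0 0 0 0;0 0 0 0 0;0 0 0 0 0'|sed -n '2p;4p'; python3 -m jog '0 0 0 0 0;0 0 0 30 0;0 0 0 50 0;0 -2 -47 0 0;0 -2 -47 0 0'|sed -n '5,6p'; python3 -m jog '0 -2 -47 0 0;0 -1 -47 0 0;0 0 -48 0 0;0 0 -48 -35 0;0 0 0 -20 0'|sed -n '2p;5,6p';python3 -m jog '0 0 0 0 0;0 0 0 0 0'|sed -n '2p;5,6p'
```

```text
tcp_pos: [0.5026, 0.0722, 0.0189]
wrist_force: [-0.3, -0.2, 0.2]
gripper_width: 0.34
gripper_force: 30.0
tcp_pos: [0.4937, -0.2145, 0.0417]
gripper_width: 0.342
gripper_force: 30.0
tcp_pos: [0.4957, -0.2117, 0.044]
gripper_width: 0.343
gripper_force: 30.0
```

```bash
python3 -m jog '0 0 -1 -14 0;0 0 0 -4 0;0 0 0 0 0;0.45 0 0 0 0;0.5 0 0 0 0'|sed -n '2p;4,5p';python3 -m jog '0.5 0 0 0 0;0.5 0 0 30 0;0.5 0 0 50 0;0.5 0 47 0 0;0.5 -25 47 0 0'|sed -n 2p; python3 -m jog '0.5 -26 47 0 0;0.5 0 0 -25 0;0.5 0 0 -30 0;0.5 0 0 0 0;0.5 0 0 0 0'|sed -n 2p; python3 chk.py
```

```text
tcp_pos: [0.4954, -0.213, 0.0256]
wrist_force: [-0.4, 0.0, -0.2]
gripper_width: 0.463
tcp_pos: [0.4716, -0.1181, 0.1061]
tcp_pos: [0.4448, -0.072, 0.051]
A 24 [ 494. -213.] B 24 [ 490. -263.] C 25 [ 490. -311.] a 99 [ 439. -226.] b 22 [ 443. -259.] c 24 [ 442. -307.] 
[514.7  -9.1  15.5] 567 3.8
```

All five steel balls are in their wells. Now the brass ones.

```bash
python3 -m jog '0.5 0 0 -20 0;0.5 0 0 -10.5 0;0.5 0 0 0 0;0 0 0 0 0;0 0 0 0 0'|sed -n '2p;4p'; python3 -m jog '0 0 0 0 0;0 0 0 40 0;0 0 0 55 0;0 46 -4 0 0;0 46 -4 0 0'|sed -n '5,6p'; python3 -m jog '0 46 -4 0 0;0 46 -5 0 0;0 42 -5 0 0;0 0 0 0 0;0 0 0 0 0'|sed -n '2p;5,6p'
```

```text
tcp_pos: [0.4446, -0.0719, 0.0203]
wrist_force: [-0.5, 0.8, 0.4]
gripper_width: 0.344
gripper_force: 30.0
tcp_pos: [0.6689, -0.0939, 0.1138]
gripper_width: 0.343
gripper_force: 30.0
```

```bash
python3 -m jog '0 1 -8 -20 0;0 0 0 -30 0;0 0 0 -22 0;0 0 0 0 0'|sed -n '2p;4,5p'; python3 -m jog '0.42 0 0 0 0;0.46 0 0 0 0;0.46 0 0 0 0;0.46 0 0 40 0;0.46 0 0 40 0'|sed -n '2p;5p'; python3 -m jog '0.5 -40 30 0 0;0.5 -40 30 0 0;0.5 -40 35 0 0;0.5 -39 32 0 0;0.5 0 0 -30 0'|sed -n 2p; python3 -m jog '0.5 0 0 -30 0;0.5 0 0 0 0;0.5 0 0 0 0'|sed -n 2p; python3 chk.py
```

```text
tcp_pos: [0.6682, -0.1023, 0.0397]
wrist_force: [-0.5, -0.3, -0.4]
gripper_width: 0.338
tcp_pos: [0.671, -0.102, 0.1239]
gripper_width: 0.46
tcp_pos: [0.5119, 0.0272, 0.0957]
tcp_pos: [0.5131, 0.0252, 0.0639]
A 26 [ 496. -213.] B 21 [ 490. -263.] C 23 [ 490. -308.] a 100 [ 437. -226.] b 24 [ 441. -259.] c 25 [ 440. -307.] 
[480.5   3.5  15.5] 1453 1.1
```

```bash
python3 -m jog '0.5 -1 0 -30 0;0.5 0 0 -14.5 0;0.5 0 0 0 0;0 0 0 0 0;0 0 0 0 0'|sed -n '2p;4p'; python3 -m jog '0 0 0 0 0;0 0 0 40 0;0 0 0 55 0;0 40 -40 0 0;0 40 -40 0 0'|sed -n '5,6p'; python3 -m jog '0 40 -40 0 0;0 39 -45 0 0;0 0 0 0 0;0 0 0 0 0'|sed -n '2p;5,6p'
```

```text
tcp_pos: [0.5118, 0.0253, 0.0191]
wrist_force: [0.4, 0.6, 0.9]
gripper_width: 0.339
gripper_force: 30.0
tcp_pos: [0.6691, -0.1399, 0.1123]
gripper_width: 0.338
gripper_force: 30.0
```

```bash
python3 -m jog '0 1 -9 -20 0;0 0 0 -30 0;0 0 0 0 0'|sed -n '2p;4,5p'; python3 -m jog '0.42 0 0 0 0;0.46 0 0 0 0;0.46 0 0 0 0;0.46 0 0 40 0;0.46 0 0 40 0'|sed -n '2p;5p'; python3 -m jog '0.5 -45 60 0 0;0.5 -45 60 0 0;0.5 -45 60 0 0;0.5 -45 60 0 0;0.5 0 60 0 0'|sed -n 2p; python3 -m jog '0.5 -20 60 0 0;0.5 0 60 0 0;0.5 0 0 0 0'|sed -n 2p; python3 chk.py
python3 - <<'E'
from m import *
c=cap('top'); M=masks(c)
for s,ce,m in comps(M['yellow'],40): print(s,rect(c,m,.026))
a=cv2.resize(c['pixels'][110:280,100:440,::-1],None,fx=2.3,fy=2.3,interpolation=cv2.INTER_CUBIC); cv2.imwrite('pics/end.png',np.clip(a*1.3,0,255).astype(np.uint8))
E
```

```text
tcp_pos: [0.6679, -0.1482, 0.0596]
wrist_force: [1.0, -0.1, -1.1]
gripper_width: 0.342
tcp_pos: [0.671, -0.149, 0.1444]
gripper_width: 0.457
tcp_pos: [0.5185, 0.1116, 0.1444]
tcp_pos: [0.5016, 0.2345, 0.1442]
A 24 [ 494. -213.] B 21 [ 490. -261.] C 25 [ 490. -311.] a 100 [ 437. -226.] b 25 [ 443. -257.] c 24 [ 440. -307.]
```

View pics/end.png

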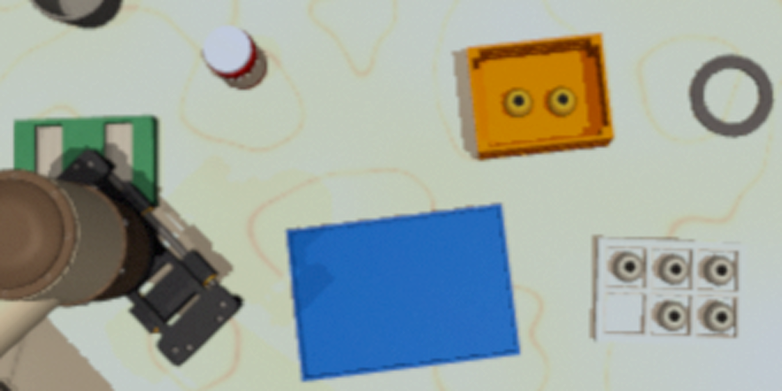

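The end picture shows the tray empty, five steel balls in five wells (well a, at lower left, is empty) and both brass balls in the basket at (518,101) and (561,99). The gripper hides the rack, so I'll move clear and check the scraper once more.

```bash
python3 -m jog '0.5 -20 -50 0 0;0.5 -20 -50 0 0;0.5 0 -50 0 0;0.5 0 -50 0 0;0.5 0 0 0 0'|sed -n '1,2p'
python3 - <<'E'
from m import *
c=cap('top'); M=masks(c)
for s,ce,m in comps(M['yellow']|M['orange'],100): print(s,rect(c,m,.026))
h=cv2.cvtColor(c['pixels'],cv2.COLOR_RGB2HSV); m=((h[...,0]<6)|(h[...,0]>174))&(h[...,1]>150); m[:, :100]=0; m[:,150:]=0; m[:180]=0;m[250:]=0
print(rect(c,m,.026))
o=ortho(c,480,680,270,420,.018,4); cv2.imwrite('pics/rk.png',grid(o,680,420,4)[:600])
E
```

```text
time_s: 56.42
tcp_pos: [0.4602, 0.0265, 0.1436]
[ 303  125   63   54 2778] ((676.1952514648438, -125.73843383789062), (117.80500030517578, 142.04794311523438), 5.279915809631348)
[147 196  11  38 351] ((530.5267333984375, 313.0721435546875), (89.73588562011719, 22.466928482055664), 2.7170915603637695)
((529.23828125, 388.8855285644531), (89.26493835449219, 21.639787673950195), 1.2043863534927368)
```

View pics/rk.png

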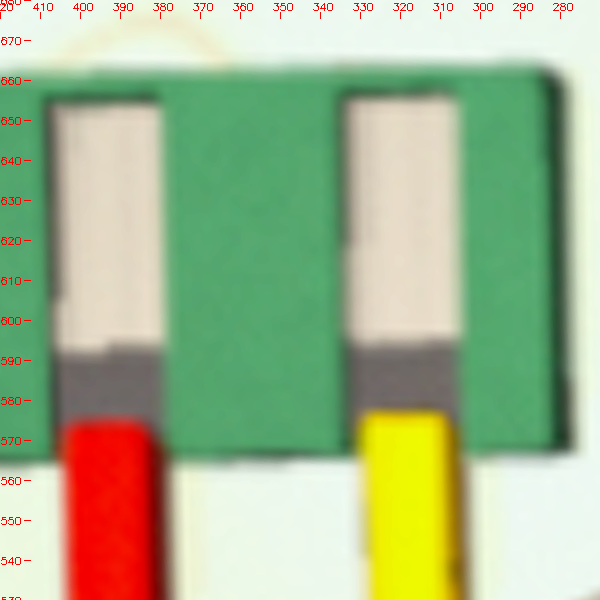

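The yellow scraper sits fully home, slightly deeper than the red one, with its blade tip at the channel's end. Handing in.

```bash
python3 -c "
from station import r
print(r.finish_job())"
```

```text
the job is handed in; nothing more can be done
None
```

The job is done and handed in at about 56 s: the scraper is fully home in the free channel (second try; the first hit the rack's front face at about 34 N), all five steel balls are in separate wells, both brass balls are in the reject basket, and the can and carton were not touched.

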